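# Change the clip-on nozzle of the hat steamer

## Task

Change the nozzle on the hat steamer: hold in the flared nozzle's two release buttons while you draw it off the spout, stand it upright in the free place of the nozzle tray, then press the narrow round nozzle onto the spout until it is fully home and its latch has clipped. Go gently, never wrenching or ramming the spout, and leave the third nozzle and the other things on the table where they are.

Things in the scene. Friction and masses are not known exactly. Their poses are not given: they have to be found in the camera images.
- steamer: Bench hat steamer, fixed: grey casing 200 x 190 mm, 116 mm high, filler cap and valve (up to 141 mm high) on the rear half of its top. Origin under the centre of the casing; x points to its rear. Its upright brass spout carries the nozzle and should bear no more than 45 N of contact in all.
- spout (a point): Nozzle seat on the spout's axis, 145 mm above the table, z up: a clipped nozzle has its underside at this point, turned any way. Brass spout, 24 mm across, 34 mm high above here (top 8 mm a cone), groove 6 to 13 mm up for the nozzle's teeth, O-ring at 20 mm (drags about 4 N). Rubber gasket, free top 2 mm above here: 7 N squeezes it to here, 10 N to its stop 2 mm below.
- fan: The flared nozzle (slot mouth 64 x 16 mm, wide along its x), clipped on the spout at the start. Black plastic, 66 mm high: round collar 40 mm across and 40 mm high, socket (bore 26 mm) in its underside, a grey release button (18 wide, 16 high) on its +y and on its -y side. Origin at the centre of its underside, z up out of the mouth. About 70 g.
- fan_grip (a point): Point on the axis of the flared nozzle, level with the middle of its two release buttons, 32 mm above the nozzle's underside and 34 mm below its top. z points up out of the mouth; y points along the line through the buttons, whose faces stand 26.5 mm out from the axis at rest and 21.5 mm out when squeezed right in.
- fan_button_a (a joint): Release button on the +y side of the flared nozzle: 0 out (its tooth in the spout's groove), 0.005 m fully in; the tooth is clear of the spout from about 0.004. Spring 2 N at the start, 6 N fully in. Both buttons must be in for the nozzle to come off.
- fan_button_b (a joint): Release button on the -y side of the flared nozzle, the same.
- narrow: The narrow nozzle (round cone, mouth 17 mm across), standing in the tray. Black plastic, 66 mm high: round collar 40 mm across and 40 mm high, socket (bore 26 mm) in its underside, a grey release button (18 wide, 16 high) on its +y and on its -y side. Origin at the centre of its underside, z up. About 70 g.
- narrow_grip (a point): Point on the axis of the narrow nozzle, level with the middle of its two release buttons, 32 mm above the nozzle's underside and 34 mm below its top. z points up out of the mouth; y points along the line through the buttons, whose faces stand 26.5 mm out from the axis at rest and 21.5 mm out when squeezed right in.
- narrow_button_a (a joint): Release button on the +y side of the narrow nozzle: 0 out (latched when home), 0.005 m fully in; springs as on the flared one. Pressed home with the buttons out, the teeth ride over the spout and click into the groove; with the buttons held in, they clip when let go while the nozzle is kept pressed down on the gasket.
- narrow_button_b (a joint): Release button on the -y side of the narrow nozzle, the same.
- tray: Fixed steel nozzle tray, 150 mm (its x) by 320 mm (its y), rim 13 mm above the table, floor 3 mm thick. Origin under its centre. It has three places along its y, at -95, 0 and +95 mm: the narrow nozzle and the bell nozzle stand in the -95 and 0 places in either order, and the +95 place is free. The standing nozzles' buttons face about along the tray's x and -x.
- bell: A third nozzle, not to be used, standing in the tray: same collar and buttons, round bell mouth 44 mm across. Origin at the centre of its underside.
- tumbler: Bystander: steel drinking tumbler, 72 mm across, 165 mm high. Origin at the centre of its underside.
- glue: Bystander: white glue bottle with a pointed blue cap, 44 mm across, 130 mm high. Origin at the centre of its underside.
- hatbrush: Bystander: wooden hat brush lying bristles down, 150 x 42 mm, 38 mm high. Origin at the centre of its underside.
- tape: Bystander: roll of tape lying flat, 100 mm across, 48 mm high. Origin at the centre of its underside.
- jug: Bystander: clear plastic beaker, 80 mm across, 85 mm high. Origin at the centre of its underside.
- descaler: Bystander: amber jar with a white lid, 60 mm across, 75 mm high. Origin at the centre of its underside.

How it is judged (in metres and radians):
On the way, in this order (a step that is already met when the one before it is completed fails the run):
1. both release buttons of the flared nozzle are held in while the nozzle is still home on the spout (value of joint each of fan_button_a, fan_button_b above 0.0035 m and z of fan in the frame of spout below 0.003 m), for 0.1 s.
2. the flared nozzle is drawn right off the spout (z of fan in the frame of spout above 0.036 m and contact force between fan and steamer below 0.1 N), for 0.1 s.
3. the flared nozzle stands upright in the tray, let go (z of fan in the frame of tray below 0.007 m and angle between fan's own z axis and vertical below 0.1 rad and contact force between the fingers and fan below 0.1 N and contact force between fan and tray above 0.1 N), for 0.2 s.
At the end, for the whole second after the job is handed in: Narrow nozzle clipped on the spout: underside within 1.5 mm of the seat and 3 mm of its axis, upright within 0.06 rad, buttons under 2 mm in. Flared nozzle upright within 0.1 rad on the tray's floor. Both at rest (under 0.02 m/s) and let go (z of narrow in the frame of spout between -0.0015 and 0.0015 m and horizontal distance between narrow and spout below 0.003 m and angle between narrow's own z axis and vertical below 0.06 rad and value of joint each of narrow_button_a, narrow_button_b below 0.002 m and linear speed of each of narrow, fan below 0.02 m/s and z of fan in the frame of tray between -0.002 and 0.007 m and angle between fan's own z axis and vertical below 0.1 rad and x of fan in the frame of tray between -0.075 and 0.075 m and y of fan in the frame of tray between -0.16 and 0.16 m); the robot touches nothing.
It fails at once if a nozzle is wrenched, jammed or rammed against the spout with more than 45 N of contact in all (contact force between any of fan, narrow and steamer above 45 N).
It fails at once if the bell nozzle or a bystander is shifted by more than 30 mm or tipped by more than 0.5 rad (distance of any of bell, tumbler, glue, hatbrush, tape, jug, descaler from where it was at the start of the episode above 0.03 m or angle between any of bell, tumbler, glue, hatbrush, tape, jug, descaler's own z axis and vertical above 0.5 rad).
It also fails if it takes over 64 s, if anything falls off the work surface, if the arm or the gripper's body presses on something with over 40 N, if the wrist force passes 120 N, or if a joint passes its speed limit or range.

## Robot

A 6-joint arm with a two-finger parallel gripper is mounted at the origin on the work surface. World frame = base frame: x ahead of the robot, y to its left, z up, the work surface at z = 0. Lengths are in m, angles in degrees, forces in N, time in s.
With the tool pointing down it reaches from about 0.4 to 0.825 m from the base axis. Payload 7 kg.
Tool frame: the origin (TCP) lies on the centre line of the jaws, within the pads' length; the fingertips stand r.tip_reach ahead of it and the grasp point (between the pads) is the TCP (r.tip_reach is the distance from the TCP to the fingertips, in m); z points along the fingers, y is the line along which they close (so a half turn about z gives the same grasp; the last joint's range is limited). The gripper opens to 88 mm and grips with 3 to 60 N. Pads are 19 mm wide; open, the fingers measure 130 mm over their backs; the gripper's body (78 mm by 193 mm) begins 47 mm behind the grasp point.
Start: joints at [-55.342, 20.546, 0.682, 0, -70.136, -16.507], TCP at [0.21, -0.641, 0.246] pointing down, gripper open.
Joint ranges: [-176.03, 176.03], [-82.01, 121.73], [-58.28, 71.71], [-173.87, 95.51], [-174.79, -0.11], [-173.66, 173.66]. Speed limits (degrees/s): [136.94, 136.94, 172.46, 180, 180, 180].

## Interface

Orientations are given as [roll, pitch, yaw] about the fixed x, y, z axes, in that order (R = Rz(yaw) Ry(pitch) Rx(roll)).
In Python, from plant import sensors, cams, r gives the robot as it stands.
- The arm moves only by the tool drive_tool, never from a script. Its argument "rows" is a list of rows, each an object of numbers: "fingers": the gripper's target within -1 to 1 (fully open at 1, half-way at 0, shut at -1); "x", "y", "z": the shift along the tool's x, y, z in m; "spin": the turn about the tool's z in rad. A call has 1 to 10 rows; each row is the pose to reach, as a shift and turn from the pose commanded when the call began, along the tool's axes at that moment; what a row does not reach only later rows make up. A row lasts 1/8 s, in which the tool goes at most 62.5 mm and 10.7 degrees, less where a joint would pass 70% of its speed; a pose out of reach is approached as far as the arm can. A call with a gripper value outside its range is refused whole. The fingers move at their own pace and stop on an object; "newtons" is the grip in N (left out, the last holds). Time passes only in rows, so rows that repeat a pose let the fingers close. It gives the time, the measured TCP pose, the force, the opening and the grip force at its end, in the units of the state.
- sensors.get_state(): the state, without advancing time (a new reading comes with each control period).
- cams.capture(name): name is "scene" or "side" or "wrist"; returns a dict with "pixels" (384x512x3 uint8, red, green, blue), "intrinsics" (3x3 intrinsics, pixels), "k1" (the pictures are not rectified: a ray, as slopes to the right and down, at radius r is drawn at 1 + k1 r^2 times it, then the intrinsics apply), "eye" and "orientation" of the camera in the world; the wrist camera has in their place "T_tool_cam" (4x4, takes a point from camera to tool coordinates, whose origin is the TCP and whose axes are the flange's). Camera axes: x right, y up, looking along -z (the intrinsics and any distortion apply to the point x, -y, -z); pixel columns grow to the right and rows downward; lengths in m; the calibration is good to about 2 mm. A picture is of the moment at which its call begins: read the wrist's pose just before it. There is no depth.
- r.close_job(): hands the job in; it is judged then, once.
The state is a dict: "time_s": time; "joints": joint angles; "qd": joint speeds; "joint_torque": joint torques, N m; "tcp_pos": TCP position; "eef_rot": TCP orientation; "contact_force": force on the tool from outside, world axes, zero at the start; "moment": the same for the moment, N m; "gripper_width": finger opening in m; "gripper_force": force on a finger pad.
Only numpy, scipy, OpenCV 4.12 (cv2) and the standard library are available. Lean on these libraries where they do the work, as an engineer would, in place of code of your own. Each camera call takes 0.05 s, during which the arm holds its last target. There are 200 camera calls.

## Working session

There is one attempt and no reset: what is moved stays moved. The work goes in short steps, Python scripts to look and compute and a tool call to move; the robot and the scene stay as the last step left them, time stands still between calls to the robot, and variables do not carry over. Pictures are saved under pics/ and viewed, at most 10 in all, crops included, and the job is handed in when it is done.

Besides the shell and the picture viewer there is one more tool, called after "Call:" as name([rows], argument=value, ...), one row to a line, values as JSON. drive_tool: Moves the arm, as the interface text tells. Its arguments: {"type":"object","properties":{"rows":{"type":"array"},"newtons":{"type":"number"}},"required":["rows"]}

```bash
ls; mkdir -p pics
cat > h.py <<'E'
import numpy as np, cv2
from scipy.spatial.transform import Rotation as Ro
from plant import sensors, cams, r
def Rm(e):
    e=np.array(e,float)
    return e if e.shape==(3,3) else Ro.from_euler('xyz',e,degrees=True).as_matrix()
def cam(name):
    s=sensors.get_state(); c=cams.capture(name)
    if 'T_tool_cam' in c:
        T=np.eye(4);T[:3,:3]=Rm(s['eef_rot']);T[:3,3]=s['tcp_pos'];T=T@np.array(c['T_tool_cam'])
        c['R'],c['e']=T[:3,:3],T[:3,3]
    else: c['R'],c['e']=Rm(c['orientation']),np.array(c['eye'])
    return c
def ray(c,u,v):
    K=np.array(c['intrinsics']);p=cv2.undistortPoints(np.array([[[u,v]]],float),K,np.array([c['k1'],0,0,0.]))[0,0]
    return c['R']@np.array([p[0],-p[1],-1])
def onz(c,u,v,z):
    d=ray(c,u,v); return c['e']+d*(z-c['e'][2])/d[2]
def proj(c,P):
    q=c['R'].T@(np.array(P)-c['e']);K=np.array(c['intrinsics'])
    p=np.array([q[0],-q[1]])/-q[2]; p=p*(1+c['k1']*(p@p)); return K[0,0]*p[0]+K[0,2],K[1,1]*p[1]+K[1,2]
def save(c,n): cv2.imwrite('pics/'+n+'.png',c['pixels'][:,:,::-1])
E
python3 - <<'E'
from h import *
s=sensors.get_state();print(s); print(r.tip_reach)
a=cam('scene');b=cam('side');w=cam('wrist')
for c in(a,b,w):print(c['e'],c['R'].round(3).tolist(),c['intrinsics'],c['k1'])
save(a,'a');save(b,'b');save(w,'w')
E
```

```text
pics
{'time_s': 0.0, 'joints': array([-5.53414857e+01,  2.05908065e+01,  6.32968188e-01, -2.03528642e-02,
       -7.01338305e+01, -1.65057797e+01]), 'qd': array([-0.00012524, -0.06746225, -0.02138564,  0.06082887, -0.00108015,
       -0.03008585]), 'joint_torque': array([ 2.50460238e-03, -5.82711482e+01,  2.93062466e+01,  6.99718729e+00,
        6.91790512e-03, -9.12208907e-05]), 'tcp_pos': array([ 0.21012201, -0.64098358,  0.24462289]), 'eef_rot': array([ 1.79906672e+02, -7.70232423e-03, -1.61854191e+02]), 'contact_force': array([-0.11193981, -0.36639597, -0.15519995]), 'moment': array([-0.02820474, -0.01619943, -0.02976536]), 'gripper_force': 0.0, 'gripper_width': 0.08741421269783518}
0.019
[ 1.33767767 -0.13220654  0.96943409] [[0.162, -0.726, 0.668], [0.987, 0.111, -0.12], [0.013, 0.678, 0.735]] [[390.88177674   0.         252.52990458]
 [  0.         390.88177674 195.73694721]
 [  0.           0.           1.        ]] 0.020271957629823374
[ 0.37005483 -1.40878128  1.10728955] [[0.992, 0.065, -0.111], [-0.128, 0.561, -0.818], [0.009, 0.825, 0.565]] [[496.81469161   0.         257.05529061]
 [  0.         496.81469161 189.34509049]
 [  0.           0.           1.        ]] -0.1474706061591743
[ 0.1339111  -0.66689781  0.38468173] [[-0.311, -0.909, -0.277], [0.951, -0.297, -0.092], [0.002, -0.292, 0.956]] [[330.30446642   0.         258.81856239]
 [  0.         330.30446642 192.33721568]
 [  0.           0.           1.        ]] 0.02556358983144085
```

View pics/a.png

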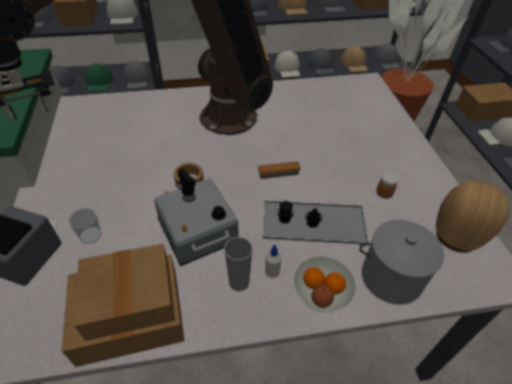

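View pics/b.png

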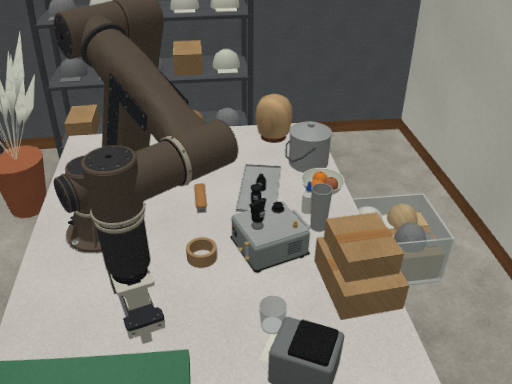

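Run:
```python
import cv2,numpy as np
a=cv2.imread('pics/a.png')[155:265,150:375];b=cv2.imread('pics/b.png')[150:270,200:350]
a=cv2.resize(a,None,fx=3.5,fy=3.5,interpolation=cv2.INTER_CUBIC)
cv2.imwrite('pics/ca.png',a)
cv2.imwrite('pics/cb.png',cv2.resize(b,None,fx=5,fy=5,interpolation=cv2.INTER_CUBIC)[:600])
from h import *
c=cam('scene')
for n,u,v,z in [('fantop',185,172,.211),('tape',189,173,.05),('tray1',265,202,.013),('tray2',363,207,.013),('tray3',365,242,.013),('tray4',263,236,.013),('st',198,183,.116)]:print(n,onz(c,u,v,z).round(3))
```

```text
fantop [ 0.531 -0.18   0.211]
tape [ 0.367 -0.177  0.05 ]
tray1 [0.502 0.059 0.013]
tray2 [0.572 0.371 0.013]
tray3 [0.706 0.327 0.013]
tray4 [0.637 0.028 0.013]
st [ 0.484 -0.15   0.116]
```

View pics/ca.png

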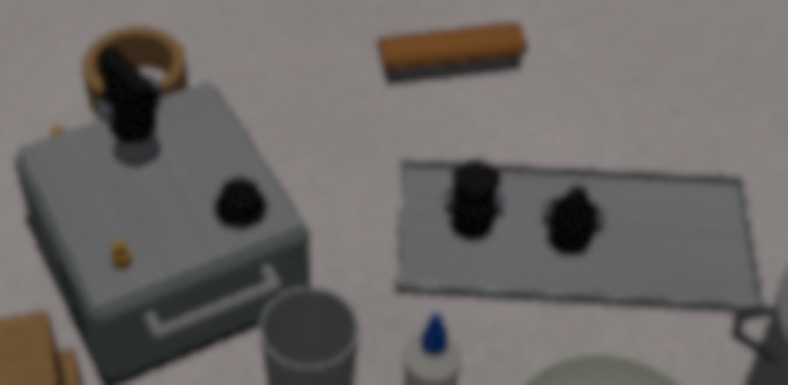

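View pics/cb.png

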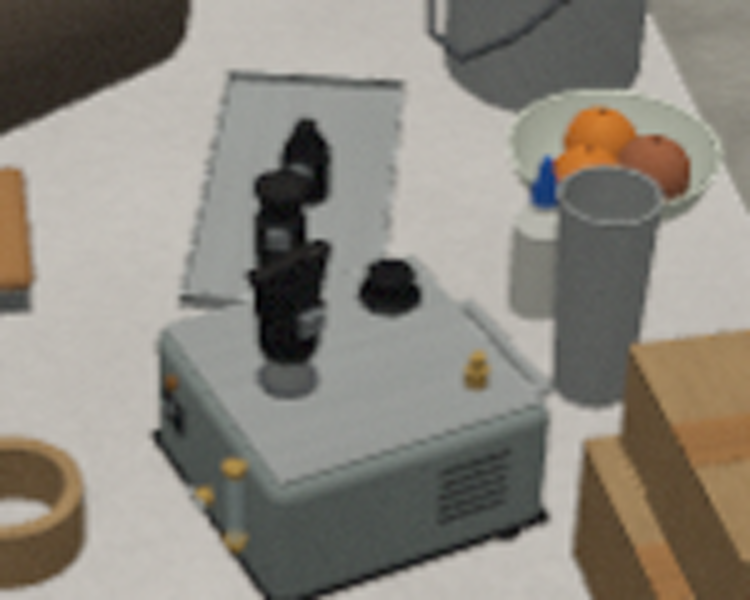

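Run:
```python
from h import *
c=cam('scene');s=cam('side')
def P(x,y):return (150+x/3.5,155+y/3.5)
for n,p,z in [('fan slot l',P(103,50),.211),('fan slot r',P(152,90),.211),('fan collar base',P(135,140),.145),('narrow tip',P(577,190),.069),('narrow base',P(573,245),.003),('bell top',P(475,172),.069),('glue tip',P(435,315),.13),('tumbler',P(310,320),.165),('bowl',(325,285),.05),('pot lefttop',(364,245),.12),('pot rim',(402,245),.13)]:print(n,onz(c,*p,z).round(3))
def Q(x,y):return (200+x/5,150+y/5)
for n,p,z in [('slot',Q(252,278),.211),('slot',Q(326,245),.211),('narrow tip',Q(306,125),.069),('glue tip',Q(547,158),.13),('tumbler',Q(611,190),.165),('bell',Q(281,188),.069),('collar base',Q(288,360),.145),('pot',(309,135),.13),('pot bottom',(311,165),0)]:print('side',n,onz(s,*p,z).round(3))
```

```text
fan slot l [ 0.518 -0.195  0.211]
fan slot r [ 0.569 -0.159  0.211]
fan collar base [ 0.558 -0.179  0.145]
narrow tip [0.603 0.193 0.069]
narrow base [0.612 0.195 0.003]
bell top [0.569 0.11  0.069]
glue tip [0.756 0.032 0.13 ]
tumbler [ 0.771 -0.064  0.165]
bowl [0.848 0.155 0.05 ]
pot lefttop [0.786 0.27  0.12 ]
pot rim [0.807 0.364 0.13 ]
side slot [ 0.514 -0.197  0.211]
side slot [ 0.564 -0.168  0.211]
side narrow tip [0.602 0.189 0.069]
side glue tip [0.754 0.032 0.13 ]
side tumbler [ 0.775 -0.063  0.165]
side bell [0.572 0.105 0.069]
side collar base [ 0.537 -0.196  0.145]
side pot [0.828 0.378 0.13 ]
side pot bottom [0.839 0.349 0.   ]
```

Call:
drive_tool([
  {"fingers": 1,"x": -0.045,"y": 0.033,"z": -0.03,"spin": -0.026},
  {"fingers": 1,"x": -0.09,"y": 0.067,"z": -0.06,"spin": -0.05},
  {"fingers": 1,"x": -0.137,"y": 0.1,"z": -0.09,"spin": -0.08},
  {"fingers": 1,"x": -0.183,"y": 0.134,"z": -0.12,"spin": -0.1},
  {"fingers": 1,"x": -0.229,"y": 0.167,"z": -0.135,"spin": -0.13},
  {"fingers": 1,"x": -0.275,"y": 0.2,"z": -0.135,"spin": -0.16},
  {"fingers": 1,"x": -0.32,"y": 0.234,"z": -0.135,"spin": -0.18},
  {"fingers": 1,"x": -0.366,"y": 0.268,"z": -0.135,"spin": -0.21},
  {"fingers": 1,"x": -0.412,"y": 0.3,"z": -0.135,"spin": -0.24},
  {"fingers": 1,"x": -0.458,"y": 0.335,"z": -0.135,"spin": -0.26},
])

```text
time_s: 1.55
tcp_pos: [0.5419, -0.1787, 0.3808]
eef_rot: [-180.0, 0.0, -146.9]
contact_force: [0.5, -0.2, -1.3]
gripper_width: 0.0875
gripper_force: 0.0
```

Call:
drive_tool([
  {"fingers": 1},
  {"fingers": 1},
  {"fingers": 1},
])

```text
invalid input
```

Run:
```python
from h import *
s=sensors.get_state();print(s['time_s'],s['tcp_pos'],s['eef_rot'])
c=cam('wrist');save(c,'w1');np.save('w1.npy',c,allow_pickle=True)
cv2.imwrite('pics/w1b.png',cv2.convertScaleAbs(c['pixels'][:,:,::-1],alpha=1.6,beta=10))
```

```text
1.55 [ 0.54188653 -0.17870951  0.38082291] [-1.79981708e+02  2.62442334e-02 -1.46898729e+02]
```

View pics/w1b.png

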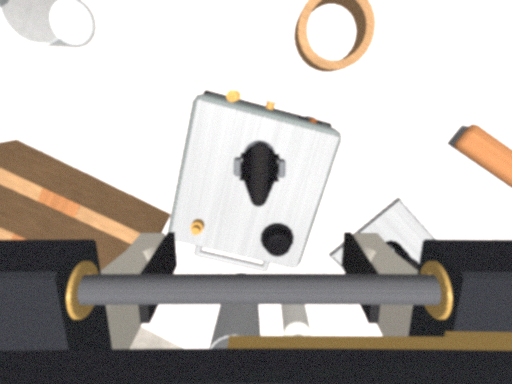

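Run:
```python
from h import *
c=np.load('w1.npy',allow_pickle=True).item()
g=cv2.cvtColor(c['pixels'],cv2.COLOR_RGB2GRAY)
print(g[155:182:3,228:294:3])
m=(g<45).astype(np.uint8);m[:130]=0;m[215:]=0;m[:,:220]=0;m[:,300:]=0
n,l,st,ce=cv2.connectedComponentsWithStats(m);i=1+st[1:,4].argmax();print(st[i],ce[i])
for v in range(138,212,4):
  x=np.where(l[v]==i)[0]
  if len(x):print(v,x.min(),x.max())
```

```text
[[148 147 146 145 106  19  17  16  19  24  30  28  27  19  16  12  32 121
  153 150 148 149]
 [147 149 117  70  65  33  12  16  20  30  31  34  30  29  17  15  25  79
  127 146 148 150]
 [146 146 108  96  82  34  18  13  16  28  29  30  26  26  15   9  45  67
   76 125 148 148]
 [145 147 106 102  64  22  12  12  26  25  32  29  30  24  20  16  21  76
  104 121 149 151]
 [146 145 106 100  62  16  19  14  18  20  26  31  29  29  15  18   6  75
   99 125 148 148]
 [145 145 102 104  60  10  11  17  23  31  31  31  24  22  17   5  15  72
  102 124 148 148]
 [146 144 106  98  71   6  10  16  31  29  28  30  28  24  11  15  26  81
  100 126 152 149]
 [147 145 140 122  72   9  10   0  27  32  32  30  31  21  14  10  40  99
  107 136 151 149]
 [144 144 149 144  84  41  19  13  21  28  28  29  27  20   1  14  33 131
  149 148 151 148]]
[ 241  142   38   63 1624] [258.96859606 170.93165025]
142 260 260
146 252 267
150 247 271
154 243 274
158 243 278
162 242 276
166 241 277
170 241 277
174 241 276
178 241 276
182 246 272
186 247 270
190 249 269
194 250 267
198 252 265
202 254 263
```

Run:
```python
from h import *
c=np.load('w1.npy',allow_pickle=True).item()
for n,u,v,z in [('btnL',233.5,167.5,.183),('btnR',286.5,168,.183),('collarL',241,170,.185),('collarR',277,170,.185),('sl0',259.8,141.5,.211),('sl1',258.5,205,.211)]:
  print(n,onz(c,u,v,z).round(4))
print(c['e'])
f=lambda u,v,z:onz(c,u,v,z)[:2]
b=f(286.5,168,.183)-f(233.5,167.5,.183);s=f(258.5,205,.211)-f(259.8,141.5,.211)
for d in(b,s):print(np.linalg.norm(d),np.degrees(np.arctan2(d[1],d[0])))
```

```text
btnL [ 0.5528 -0.2036  0.183 ]
btnR [ 0.523  -0.1568  0.183 ]
collarL [ 0.5503 -0.1957  0.185 ]
collarR [ 0.5299 -0.1643  0.185 ]
sl0 [ 0.5117 -0.1976  0.211 ]
sl1 [ 0.5651 -0.1644  0.211 ]
[ 0.47441616 -0.22300178  0.52074698]
0.05540121659056069 122.49927403827805
0.0629209984702897 31.92873944023379
```

Call:
drive_tool([
  {"fingers": 1,"x": 0.004,"y": 0,"z": 0.05,"spin": 0.015},
  {"fingers": 1,"x": 0.004,"y": 0,"z": 0.1,"spin": 0.015},
  {"fingers": 1,"x": 0.004,"y": 0,"z": 0.14,"spin": 0.015},
  {"fingers": 1,"x": 0.004,"y": 0,"z": 0.17,"spin": 0.015},
  {"fingers": 1,"x": 0.004,"y": 0,"z": 0.19,"spin": 0.015},
  {"fingers": 1,"x": 0.004,"y": 0,"z": 0.204,"spin": 0.015},
  {"fingers": 1,"x": 0.004,"y": 0,"z": 0.204,"spin": 0.015},
  {"fingers": 1,"x": 0.004,"y": 0,"z": 0.204,"spin": 0.015},
])

```text
time_s: 2.6
tcp_pos: [0.5383, -0.1827, 0.1775]
eef_rot: [-179.9, 0.1, -147.8]
contact_force: [0.2, -0.4, 0.7]
gripper_width: 0.0882
gripper_force: 0.0
```

Run:
```python
from h import *
s=sensors.get_state();print(s['time_s'],s['tcp_pos'],s['eef_rot'],s['contact_force'])
c=cam('wrist');np.save('w2.npy',c,allow_pickle=True)
cv2.imwrite('pics/w2b.png',cv2.convertScaleAbs(c['pixels'][:,:,::-1],alpha=2,beta=20))
```

```text
2.6 [ 0.53828997 -0.18268344  0.17745308] [-1.79949146e+02  5.19333982e-02 -1.47801513e+02] [ 0.22450991 -0.41206609  0.74620801]
```

View pics/w2b.png

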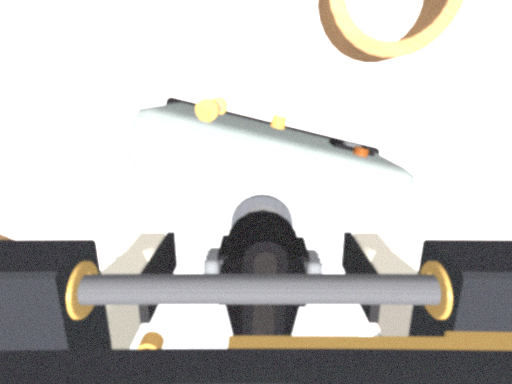

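Call:
drive_tool([
  {"fingers": 1,"x": -0.001,"y": 0.0017,"z": 0,"spin": 0},
  {"fingers": 0.3,"x": -0.001,"y": 0.0017,"z": 0,"spin": 0},
  {"fingers": 0,"x": -0.001,"y": 0.0017,"z": 0,"spin": 0},
  {"fingers": -0.3,"x": -0.001,"y": 0.0017,"z": 0,"spin": 0},
  {"fingers": -0.3,"x": -0.001,"y": 0.0017,"z": 0,"spin": 0},
  {"fingers": -0.3,"x": -0.001,"y": 0.0017,"z": 0,"spin": 0},
  {"fingers": -0.3,"x": -0.001,"y": 0.0017,"z": 0,"spin": 0},
  {"fingers": -0.3,"x": -0.001,"y": 0.0017,"z": 0,"spin": 0},
], newtons=20)

```text
time_s: 3.65
tcp_pos: [0.5379, -0.1808, 0.177]
eef_rot: [-180.0, 0.0, -147.8]
contact_force: [-0.1, -2.0, 5.5]
gripper_width: 0.0419
gripper_force: 20.0
```

Call:
drive_tool([
  {"fingers": -0.3,"x": 0,"y": 0,"z": 0,"spin": 0},
  {"fingers": -0.3,"x": 0,"y": 0,"z": -0.003,"spin": 0},
  {"fingers": -0.3,"x": 0,"y": 0,"z": -0.008,"spin": 0},
  {"fingers": -0.3,"x": 0,"y": 0,"z": -0.014,"spin": 0},
  {"fingers": -0.3,"x": 0,"y": 0,"z": -0.021,"spin": 0},
  {"fingers": -0.3,"x": 0,"y": 0,"z": -0.028,"spin": 0},
  {"fingers": -0.3,"x": 0,"y": 0,"z": -0.036,"spin": 0},
  {"fingers": -0.3,"x": 0,"y": 0,"z": -0.046,"spin": 0},
  {"fingers": -0.3,"x": 0,"y": 0,"z": -0.06,"spin": 0},
  {"fingers": -0.3,"x": 0,"y": 0,"z": -0.075,"spin": 0},
])

```text
time_s: 4.9
tcp_pos: [0.5377, -0.1806, 0.2527]
eef_rot: [-180.0, 0.0, -147.8]
contact_force: [1.1, -0.2, -0.2]
gripper_width: 0.0418
gripper_force: 20.0
```

Call:
drive_tool([
  {"fingers": -0.3,"x": 0,"y": 0,"z": -0.03,"spin": 0},
  {"fingers": -0.3,"x": 0,"y": 0,"z": -0.04,"spin": 0},
  {"fingers": -0.3,"x": 0,"y": 0,"z": -0.04,"spin": 0},
])

```text
time_s: 5.28
tcp_pos: [0.5379, -0.1805, 0.2922]
eef_rot: [-180.0, 0.1, -147.8]
contact_force: [-0.2, -0.2, -1.8]
gripper_width: 0.042
gripper_force: 20.0
```

Run:
```python
from h import *
s=sensors.get_state();print(s['time_s'],s['tcp_pos'],s['eef_rot'],s['contact_force'],s['gripper_width'])
c=cam('wrist');np.save('w3.npy',c,allow_pickle=True)
b=cam('side');np.save('b3.npy',b,allow_pickle=True)
w=cv2.convertScaleAbs(c['pixels'][:,:,::-1],alpha=2,beta=20)
w=np.vstack([cv2.resize(w,None,fx=.75,fy=.75),cv2.resize(cv2.convertScaleAbs(b['pixels'][130:280,180:340,::-1],alpha=1.5),(384,310))])
cv2.imwrite('pics/w3b.png',w)if 0 else cv2.imwrite('pics/w3b.png',np.hstack([cv2.resize(cv2.convertScaleAbs(c['pixels'][:,:,::-1],alpha=2,beta=20),(400,300)),cv2.resize(cv2.convertScaleAbs(b['pixels'][130:280,150:350,::-1],alpha=1.5),(400,300))]))
```

```text
5.275 [ 0.53789891 -0.18050283  0.29217066] [-1.79968687e+02  8.12419985e-02 -1.47817674e+02] [-0.24837196 -0.17322674 -1.82089949] 0.04203956050427744
```

View pics/w3b.png

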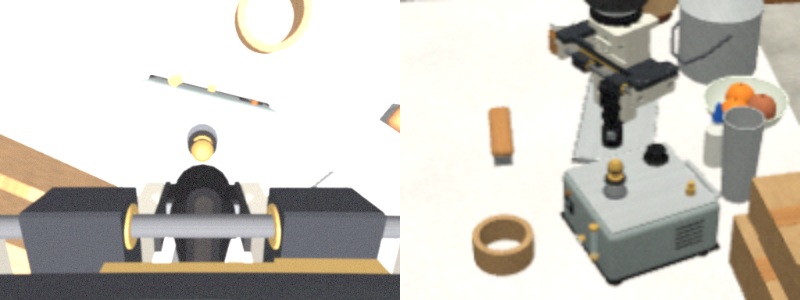

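Call:
drive_tool([
  {"fingers": -0.3,"x": -0.02,"y": 0.024,"z": 0,"spin": -0.05},
  {"fingers": -0.3,"x": -0.055,"y": 0.065,"z": 0,"spin": -0.13},
  {"fingers": -0.3,"x": -0.093,"y": 0.109,"z": 0,"spin": -0.23},
  {"fingers": -0.3,"x": -0.131,"y": 0.154,"z": 0,"spin": -0.33},
  {"fingers": -0.3,"x": -0.169,"y": 0.198,"z": 0,"spin": -0.43},
  {"fingers": -0.3,"x": -0.207,"y": 0.243,"z": 0,"spin": -0.53},
  {"fingers": -0.3,"x": -0.245,"y": 0.287,"z": 0,"spin": -0.63},
  {"fingers": -0.3,"x": -0.28,"y": 0.328,"z": 0,"spin": -0.71},
  {"fingers": -0.3,"x": -0.303,"y": 0.354,"z": 0,"spin": -0.76},
  {"fingers": -0.3,"x": -0.315,"y": 0.369,"z": 0,"spin": -0.79},
])

```text
time_s: 6.62
tcp_pos: [0.6072, 0.3011, 0.2895]
eef_rot: [179.9, -0.1, -102.4]
contact_force: [0.3, 0.3, -0.2]
gripper_width: 0.0417
gripper_force: 20.0
```

Call:
drive_tool([
  {"fingers": -0.3,"x": 0,"y": 0,"z": 0,"spin": 0},
  {"fingers": -0.3,"x": 0,"y": 0,"z": 0,"spin": 0},
])

```text
time_s: 6.88
tcp_pos: [0.6076, 0.2985, 0.2912]
eef_rot: [180.0, -0.0, -102.6]
contact_force: [-0.1, 0.3, -1.4]
gripper_width: 0.0417
gripper_force: 20.0
```

Run:
```python
from h import *
s=sensors.get_state();print(s['time_s'],s['tcp_pos'],s['eef_rot'],s['contact_force'],s['gripper_width'])
c=cam('wrist');np.save('w4.npy',c,allow_pickle=True)
cv2.imwrite('pics/w4b.png',cv2.convertScaleAbs(c['pixels'][:,:,::-1],alpha=1.6,beta=10))
```

```text
6.875 [0.60755606 0.29851546 0.29122411] [ 1.79972685e+02 -4.28350354e-02 -1.02606244e+02] [-0.0700093   0.30175468 -1.43062328] 0.041670065886128205
```

View pics/w4b.png

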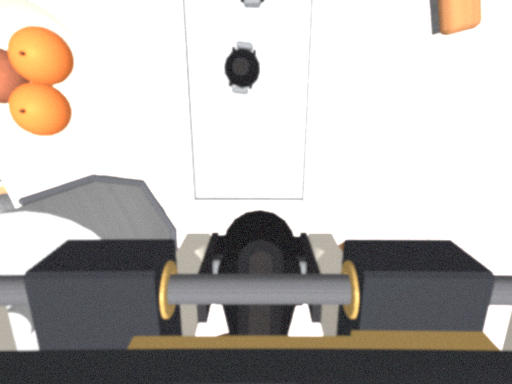

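Run:
```python
from h import *
c=np.load('w4.npy',allow_pickle=True).item()
print(c['e'],-c['R'][:,2])
for n,u,v,z in [('endL',195,198,.013),('endR',303,198,.013),('L',187,30,.013),('R',310,30,.013),('narrow tip',241,68,.069),('narrow btn a',244,46,.04),('btn b',241,90,.04),('collar',242,67,.043),('bell',252,0,.04),('under TCP',260,265,.0)]:
  print(n,onz(c,u,v,z).round(4))
print(proj(c,[.608,.300,.035]))
```

```text
[0.58938152 0.22022154 0.43124386] [ 0.06317294  0.28498068 -0.95644926]
endL [0.7015 0.3339 0.013 ]
endR [0.5614 0.3654 0.013 ]
L [0.6546 0.1374 0.013 ]
R [0.5173 0.1681 0.013 ]
narrow tip [0.6019 0.1941 0.069 ]
narrow btn a [0.5945 0.1711 0.04  ]
btn b [0.6084 0.2145 0.04  ]
collar [0.6015 0.1915 0.043 ]
bell [0.5762 0.1304 0.04  ]
under TCP [0.6405 0.4574 0.    ]
(np.float64(257.98436394644574), np.float64(161.74243666417084))
```

Call:
drive_tool([
  {"fingers": -0.3,"x": 0,"y": 0,"z": 0.05,"spin": 0},
  {"fingers": -0.3,"x": 0,"y": 0,"z": 0.1,"spin": 0},
  {"fingers": -0.3,"x": 0,"y": 0,"z": 0.15,"spin": 0},
  {"fingers": -0.3,"x": 0,"y": 0,"z": 0.195,"spin": 0},
  {"fingers": -0.3,"x": 0,"y": 0,"z": 0.225,"spin": 0},
  {"fingers": -0.3,"x": 0,"y": 0,"z": 0.24,"spin": 0},
  {"fingers": -0.3,"x": 0,"y": 0,"z": 0.248,"spin": 0},
  {"fingers": -0.3,"x": 0,"y": 0,"z": 0.253,"spin": 0},
  {"fingers": -0.3,"x": 0,"y": 0,"z": 0.255,"spin": 0},
  {"fingers": -0.3,"x": 0,"y": 0,"z": 0.255,"spin": 0},
])

```text
time_s: 8.18
tcp_pos: [0.608, 0.2998, 0.0372]
eef_rot: [-180.0, 0.0, -102.5]
contact_force: [-0.0, 0.4, 0.0]
gripper_width: 0.0416
gripper_force: 20.0
```

Call:
drive_tool([
  {"fingers": -0.3,"x": 0,"y": 0,"z": 0.001,"spin": 0},
  {"fingers": -0.3,"x": 0,"y": 0,"z": 0.002,"spin": 0},
  {"fingers": -0.3,"x": 0,"y": 0,"z": 0.003,"spin": 0},
  {"fingers": -0.3,"x": 0,"y": 0,"z": 0.003,"spin": 0},
])

```text
time_s: 8.68
tcp_pos: [0.6079, 0.2997, 0.0348]
eef_rot: [-180.0, 0.0, -102.5]
contact_force: [-2.3, -0.6, 8.2]
gripper_width: 0.0421
gripper_force: 20.0
```

Call:
drive_tool([
  {"fingers": 0.2,"x": 0,"y": 0,"z": -0.001,"spin": 0},
  {"fingers": 1,"x": 0,"y": 0,"z": -0.001,"spin": 0},
  {"fingers": 1,"x": 0,"y": 0,"z": -0.001,"spin": 0},
  {"fingers": 1,"x": 0,"y": 0,"z": -0.001,"spin": 0},
  {"fingers": 1,"x": 0,"y": 0,"z": -0.01,"spin": 0},
  {"fingers": 1,"x": 0,"y": 0,"z": -0.04,"spin": 0},
  {"fingers": 1,"x": 0,"y": 0,"z": -0.09,"spin": 0},
  {"fingers": 1,"x": 0,"y": 0,"z": -0.14,"spin": 0},
  {"fingers": 1,"x": 0.03,"y": 0,"z": -0.185,"spin": 0},
  {"fingers": 1,"x": 0.05,"y": 0,"z": -0.185,"spin": 0},
])

```text
time_s: 9.93
tcp_pos: [0.5984, 0.2509, 0.224]
eef_rot: [-179.7, 0.3, -102.5]
contact_force: [1.0, 0.7, -0.1]
gripper_width: 0.0875
gripper_force: 0.0
```

Run:
```python
from h import *
s=sensors.get_state();print(s['time_s'],s['tcp_pos'],s['eef_rot'],s['contact_force'],s['gripper_width'])
c=cam('wrist');np.save('w5.npy',c,allow_pickle=True);b=cam('scene')
cv2.imwrite('pics/w5b.png',np.hstack([cv2.resize(cv2.convertScaleAbs(c['pixels'][:,:,::-1],alpha=1.6,beta=10),(400,300)),cv2.resize(cv2.convertScaleAbs(b['pixels'][150:270,230:390,::-1],alpha=1.5),(400,300))]))
print(proj(c,[.6015,.1925,.069]),proj(c,[.6015,.1925,.04]))
```

```text
9.925 [0.59844593 0.25090144 0.2240376 ] [-179.65681428    0.33929338 -102.51433825] [ 0.95393195  0.65737704 -0.05236122] 0.08748358634142629
(np.float64(241.0538621789823), np.float64(118.9468084894948)) (np.float64(242.77803827650638), np.float64(116.31884094225927))
```

View pics/w5b.png

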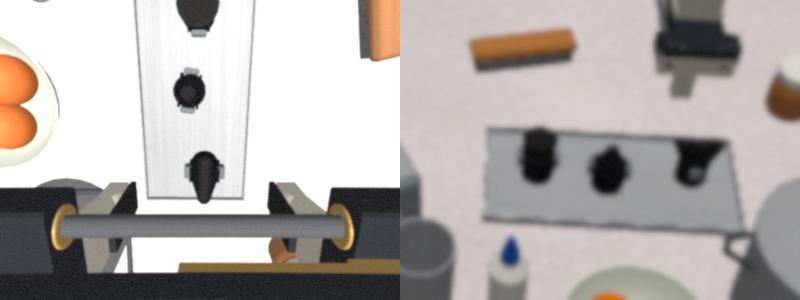

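Run:
```python
from h import *
c=np.load('w5.npy',allow_pickle=True).item()
g=cv2.cvtColor(c['pixels'],cv2.COLOR_RGB2GRAY)
m=(g<50).astype(np.uint8);m[:70]=0;m[150:]=0;m[:,:205]=0;m[:,280:]=0
n,l,st,ce=cv2.connectedComponentsWithStats(m);i=1+st[1:,4].argmax();print(st[i],ce[i])
m2=((g>=50)&(g<115)).astype(np.uint8);m2[:80]=0;m2[150:]=0;m2[:,:222]=0;m2[:,262:]=0
n,l2,st2,ce2=cv2.connectedComponentsWithStats(m2)
big=sorted(range(1,n),key=lambda k:-st2[k,4])[:4]
for k in big:print(st2[k],ce2[k])
x,y,w,h,_=st[i]
print(onz(c,x,ce[i][1],.04),onz(c,x+w-1,ce[i][1],.04))
print(onz(c,*ce[i],.043))
```

```text
[ 223   94   39   44 1339] [242.07542942 115.84391337]
[222  87  40  59 455] [241.24615385 115.26373626]
[0.61986015 0.18798027 0.04      ] [0.5843932  0.19584732 0.04      ]
[0.6018422  0.19173803 0.043     ]
```

Call:
drive_tool([
  {"fingers": 1,"x": 0.03,"y": -0.009,"z": 0,"spin": 0.04},
  {"fingers": 1,"x": 0.0555,"y": -0.0175,"z": 0.0,"spin": 0.07},
  {"fingers": 1,"x": 0.0555,"y": -0.0175,"z": 0.04,"spin": 0.07},
  {"fingers": 1,"x": 0.0555,"y": -0.0175,"z": 0.09,"spin": 0.07},
  {"fingers": 1,"x": 0.0555,"y": -0.0175,"z": 0.13,"spin": 0.07},
  {"fingers": 1,"x": 0.0555,"y": -0.0175,"z": 0.16,"spin": 0.07},
  {"fingers": 1,"x": 0.0555,"y": -0.0175,"z": 0.175,"spin": 0.07},
  {"fingers": 1,"x": 0.0555,"y": -0.0175,"z": 0.185,"spin": 0.07},
  {"fingers": 1,"x": 0.0555,"y": -0.0175,"z": 0.185,"spin": 0.07},
  {"fingers": 1,"x": 0.0555,"y": -0.0175,"z": 0.185,"spin": 0.07},
])

```text
time_s: 11.28
tcp_pos: [0.6025, 0.1931, 0.0346]
eef_rot: [-179.9, 0.1, -106.5]
contact_force: [0.3, -0.4, -0.4]
gripper_width: 0.0874
gripper_force: 0.0
```

Run:
```python
from h import *
s=sensors.get_state();print(s['time_s'],s['tcp_pos'],s['eef_rot'],s['contact_force'],s['gripper_width'])
c=cam('wrist');np.save('w6.npy',c,allow_pickle=True)
cv2.imwrite('pics/w6b.png',cv2.convertScaleAbs(c['pixels'][:,:,::-1],alpha=1.8,beta=10))
print(proj(c,s['tcp_pos']))
```

```text
11.275 [0.60250605 0.19308528 0.03463217] [-1.79933172e+02  6.89132358e-02 -1.06547985e+02] [ 0.30592257 -0.3574352  -0.44309964] 0.08741498682510027
(np.float64(257.52545024122827), np.float64(268.08637821855325))
```

View pics/w6b.png

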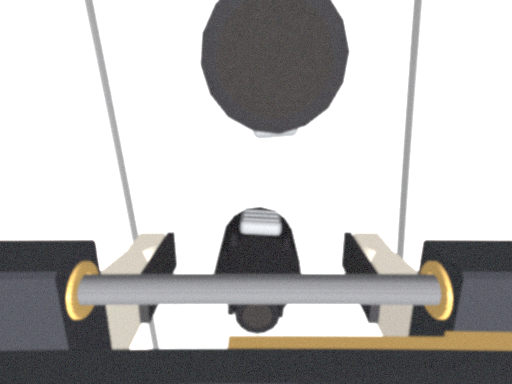

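Call:
drive_tool([
  {"fingers": 1,"x": 0,"y": 0,"z": 0.0025,"spin": 0},
  {"fingers": 0.3,"x": 0,"y": 0,"z": 0.0025,"spin": 0},
  {"fingers": 0,"x": 0,"y": 0,"z": 0.0025,"spin": 0},
  {"fingers": -0.3,"x": 0,"y": 0,"z": 0.0025,"spin": 0},
  {"fingers": -0.3,"x": 0,"y": 0,"z": 0.0025,"spin": 0},
  {"fingers": -0.3,"x": 0,"y": 0,"z": 0.0025,"spin": 0},
  {"fingers": -0.3,"x": 0,"y": 0,"z": 0.0025,"spin": 0},
], newtons=30)

```text
time_s: 12.2
tcp_pos: [0.6019, 0.1927, 0.0311]
eef_rot: [-180.0, 0.0, -106.6]
contact_force: [0.6, -0.9, -0.8]
gripper_width: 0.0392
gripper_force: 30.0
```

Run:
```python
from h import *
for f in('w3','b3'):
  c=np.load(f+'.npy',allow_pickle=True).item()
  h=cv2.cvtColor(c['pixels'],cv2.COLOR_RGB2HSV)
  m=cv2.inRange(h,(12,110,50),(32,255,255))
  if f=='w3':m[:150]=0;m[230:]=0;m[:,:220]=0;m[:,310:]=0
  else:m[:190]=0;m[250:]=0;m[:,:235]=0;m[:,275:]=0
  n,l,st,ce=cv2.connectedComponentsWithStats(m)
  for k in range(1,n):
    if st[k,4]>15:print(f,st[k],ce[k],[onz(c,*ce[k],z).round(4).tolist() for z in(.165,.179)])
  print(proj(c,[.538,-.1805,.145]),proj(c,[.538,-.1805,.179]))
```

```text
w3 [244 173  30  33 750] [258.652      189.22266667] [[0.5369, -0.1818, 0.165], [0.5333, -0.184, 0.179]]
(np.float64(259.1675206313934), np.float64(184.65226036512482)) (np.float64(259.20257008746086), np.float64(196.12860737910387))
b3 [253 210   9  11  69] [257.13043478 215.26086957] [[0.5365, -0.1874, 0.165], [0.534, -0.2055, 0.179]]
(np.float64(257.266946301081), np.float64(218.94649272329977)) (np.float64(257.3633076332744), np.float64(210.31831132171857))
```

Call:
drive_tool([
  {"fingers": -0.3,"x": 0,"y": 0,"z": -0.01,"spin": 0},
  {"fingers": -0.3,"x": 0,"y": 0,"z": -0.04,"spin": 0},
  {"fingers": -0.3,"x": 0,"y": 0,"z": -0.09,"spin": 0},
  {"fingers": -0.3,"x": 0,"y": 0,"z": -0.14,"spin": 0},
  {"fingers": -0.3,"x": 0,"y": 0,"z": -0.19,"spin": 0},
  {"fingers": -0.3,"x": 0,"y": 0,"z": -0.23,"spin": 0},
  {"fingers": -0.3,"x": 0,"y": 0,"z": -0.25,"spin": 0},
  {"fingers": -0.3,"x": 0,"y": 0,"z": -0.25,"spin": 0},
])

```text
time_s: 13.2
tcp_pos: [0.6024, 0.1929, 0.2836]
eef_rot: [-179.8, 0.2, -106.6]
contact_force: [-0.5, -0.8, -1.3]
gripper_width: 0.039
gripper_force: 30.0
```

Run:
```python
from h import *
s=sensors.get_state();print(s['time_s'],s['tcp_pos'],s['eef_rot'],s['contact_force'],s['gripper_width'],s['joints'])
c=cam('wrist');np.save('w7.npy',c,allow_pickle=True)
R=Rm(s['eef_rot']);t=np.array(s['tcp_pos'])
for d in(.0265,.02):
  for z in (.011,-.005):
    for y in(-.009,.009):print(d,z,y,np.round(proj(c,t+R@np.array([d,y,-z])),1))
g=cv2.cvtColor(c['pixels'],cv2.COLOR_RGB2GRAY)
print(g[190:250:3,234:292:4])
```

```text
13.2 [0.60235794 0.19293685 0.28356315] [-1.79846288e+02  1.74288175e-01 -1.06554629e+02] [-0.49759322 -0.84986006 -1.3151079 ] 0.03902703737516762 [ 3.54208734e+01  1.52487535e+01 -1.89614770e+00  1.43815841e-02
 -7.26231182e+01 -5.19800036e+01]
0.0265 0.011 -0.009 [235.9 225.4]
0.0265 0.011 0.009 [278.7 225.4]
0.0265 -0.005 -0.009 [238.2 212.1]
0.0265 -0.005 0.009 [276.7 212.1]
0.02 0.011 -0.009 [236.3 239.6]
0.02 0.011 0.009 [278.4 239.5]
0.02 -0.005 -0.009 [238.5 225. ]
0.02 -0.005 0.009 [276.5 225. ]
[[168 167 166 167 169 168 166 171 170 171 167 168 168 169 172]
 [166 167 165 165 168 167 166 169 169 167 165 165 168 170 172]
 [166 167 167 164 169 169 164 170 165 170 167 168 167 171 171]
 [165 169 168 165 168 164 165 168 168 170 164 166 169 170 173]
 [164 167 166 167 168 164 169 171 166 169 164 165 169 170 174]
 [163 168 166 166 168 165 167 167 164 169 164 165 170 168 172]
 [163 164 166 165 167 165 158 164 168 169 167 165 167 170 174]
 [164 162 163 136  97  76  41  39  87 134 155 167 168 170 170]
 [162 160  95  82  87  85  83  77  74  73  72 129 168 171 174]
 [146  69  42  74  72  72  73  69  72  70  73  75 138 167 170]
 [ 54  16  45  68  76  76  81  82  82  88  89  86  35 128 172]
 [ 17  16  53  92  94  92  87  90  89  84  86  78  38  28 147]
 [ 12  19  75  95  91  93  90  86  88  88  84  85  49  13  64]
 [  9  14  92 116 114 113 113 114 113 110 109 112  79  20  15]
 [ 16   6  90 119 120 121 120 117 119 118 120 120  81  16  11]
 [ 11   8  83 113 109 112 114 112 113 112 112 114  71  12  11]
 [ 11  14  34  60  71  75  81  85  86  89  93  94  40  19  12]
 [ 23  15   2  13  19  19  22  20  10   9  15  12  13  13   8]
 [ 27  18  19  23  22  23  22  20  20  20  14  23   7  23  22]
 [ 24  14  18  21  15  21  22  13  17  18  10  22  19  22  28]]
```

Call:
drive_tool([
  {"fingers": -0.3,"x": 0.02,"y": -0.003,"z": -0.003,"spin": 0.04},
  {"fingers": -0.3,"x": 0.06,"y": -0.007,"z": -0.006,"spin": 0.11},
  {"fingers": -0.3,"x": 0.105,"y": -0.0125,"z": -0.006,"spin": 0.2},
  {"fingers": -0.3,"x": 0.155,"y": -0.018,"z": -0.006,"spin": 0.3},
  {"fingers": -0.3,"x": 0.205,"y": -0.024,"z": -0.006,"spin": 0.4},
  {"fingers": -0.3,"x": 0.255,"y": -0.03,"z": -0.006,"spin": 0.5},
  {"fingers": -0.3,"x": 0.3,"y": -0.036,"z": -0.006,"spin": 0.58},
  {"fingers": -0.3,"x": 0.34,"y": -0.04,"z": -0.006,"spin": 0.65},
  {"fingers": -0.3,"x": 0.365,"y": -0.043,"z": -0.006,"spin": 0.7},
  {"fingers": -0.3,"x": 0.3767,"y": -0.0448,"z": -0.006,"spin": 0.719},
])

```text
time_s: 14.5
tcp_pos: [0.5361, -0.1829, 0.286]
eef_rot: [179.9, -0.1, -148.0]
contact_force: [0.8, 0.8, -1.3]
gripper_width: 0.0388
gripper_force: 30.0
```

Call:
drive_tool([
  {"fingers": -0.3,"x": 0,"y": 0,"z": 0,"spin": 0},
  {"fingers": -0.3,"x": 0,"y": 0,"z": 0,"spin": 0},
  {"fingers": -0.3,"x": 0,"y": 0,"z": 0,"spin": 0},
])

```text
time_s: 14.88
tcp_pos: [0.5376, -0.1804, 0.287]
eef_rot: [180.0, -0.0, -147.7]
contact_force: [0.3, 0.7, 0.1]
gripper_width: 0.0392
gripper_force: 30.0
```

Run:
```python
from h import *
s=sensors.get_state();print(s['time_s'],s['tcp_pos'],s['eef_rot'],s['contact_force'],s['gripper_width'])
c=cam('wrist');np.save('w8.npy',c,allow_pickle=True)
h=cv2.cvtColor(c['pixels'],cv2.COLOR_RGB2HSV)
m=cv2.inRange(h,(12,110,50),(32,255,255));m[:140]=0;m[230:]=0;m[:,:220]=0;m[:,310:]=0
n,l,st,ce=cv2.connectedComponentsWithStats(m)
for k in range(1,n):
  if st[k,4]>50:print(st[k],ce[k],onz(c,*ce[k],.165))
```

```text
14.875 [ 0.53762192 -0.18037534  0.28698967] [ 1.79993777e+02 -2.42783650e-03 -1.47679754e+02] [0.34930661 0.71395167 0.0616772 ] 0.03924501660686609
[243 175  31  36 790] [258.21772152 191.70632911] [ 0.53708924 -0.18162927  0.165     ]
```

Call:
drive_tool([
  {"fingers": -0.3,"x": 0.0005,"y": 0,"z": 0.03,"spin": 0},
  {"fingers": -0.3,"x": 0.0005,"y": 0,"z": 0.055,"spin": 0},
  {"fingers": -0.3,"x": 0.0005,"y": 0,"z": 0.07,"spin": 0},
  {"fingers": -0.3,"x": 0.0005,"y": 0,"z": 0.077,"spin": 0},
  {"fingers": -0.3,"x": 0.0005,"y": 0,"z": 0.081,"spin": 0},
  {"fingers": -0.3,"x": 0.0005,"y": 0,"z": 0.085,"spin": 0},
  {"fingers": -0.3,"x": 0.0005,"y": 0,"z": 0.088,"spin": 0},
])

```text
time_s: 15.8
tcp_pos: [0.5373, -0.1814, 0.1994]
eef_rot: [-180.0, 0.0, -147.8]
contact_force: [0.8, 1.9, 2.0]
gripper_width: 0.0391
gripper_force: 30.0
```

Call:
drive_tool([
  {"fingers": -0.3,"x": 0,"y": 0,"z": 0.0015,"spin": 0},
  {"fingers": -0.3,"x": 0,"y": 0,"z": 0.003,"spin": 0},
  {"fingers": -0.3,"x": 0,"y": 0,"z": 0.0045,"spin": 0},
  {"fingers": -0.3,"x": 0,"y": 0,"z": 0.006,"spin": 0},
])

```text
time_s: 16.3
tcp_pos: [0.5383, -0.1814, 0.1942]
eef_rot: [-179.9, 0.1, -147.7]
contact_force: [2.5, 4.5, 7.9]
gripper_width: 0.0389
gripper_force: 30.0
```

Call:
drive_tool([
  {"fingers": -0.3,"x": -0.0006,"y": 0.0003,"z": 0,"spin": 0},
  {"fingers": -0.3,"x": -0.0006,"y": 0.0003,"z": 0.001,"spin": 0},
  {"fingers": -0.3,"x": -0.0006,"y": 0.0003,"z": 0.003,"spin": 0},
  {"fingers": -0.3,"x": -0.0006,"y": 0.0003,"z": 0.005,"spin": 0},
])

```text
time_s: 16.8
tcp_pos: [0.5391, -0.1813, 0.1906]
eef_rot: [-179.8, 0.2, -147.7]
contact_force: [0.2, 2.5, 16.8]
gripper_width: 0.0388
gripper_force: 30.0
```

Call:
drive_tool([
  {"fingers": -0.3,"x": 0,"y": 0,"z": 0,"spin": 0},
  {"fingers": -0.3,"x": 0,"y": 0,"z": 0.001,"spin": 0},
  {"fingers": -0.3,"x": 0,"y": 0,"z": 0.001,"spin": 0},
])

```text
time_s: 17.18
tcp_pos: [0.5392, -0.1814, 0.1898]
eef_rot: [-179.8, 0.2, -147.7]
contact_force: [1.3, 3.1, 14.5]
gripper_width: 0.0389
gripper_force: 30.0
```

Run:
```python
from h import *
s=sensors.get_state();print(s['time_s'],s['tcp_pos'],s['eef_rot'],s['contact_force'],s['moment'],s['gripper_width'])
c=cam('wrist');np.save('w9.npy',c,allow_pickle=True)
g=cv2.cvtColor(c['pixels'],cv2.COLOR_RGB2GRAY)
print(g[205:248:2,236:290:6])
```

```text
17.175 [ 0.53919531 -0.18139431  0.18982596] [-179.77482248    0.18089473 -147.69379386] [ 1.33061576  3.07900782 14.50399142] [ 0.90549614 -0.29729652  0.04626114] 0.038867373957554255
[[ 83  87  80  30  33  35  63  88  87]
 [ 86  86  40  38  35  37  31  79  86]
 [ 86  70  34  41  29  36  36  49  87]
 [ 89  43  27  20  21  30  32  40  84]
 [ 86  34   9  20  18   9  13  39  72]
 [ 74  17  16  11  18  17  10  26  49]
 [ 51  13  37  36  27  27  16   6  38]
 [ 20  25  88  86  80  79  67  42  24]
 [ 12  39  76  84  85  94  98  78  20]
 [  6  50  91  88  83  80  76  75  13]
 [ 16  53  82  84  94  96  98  88  11]
 [ 18  56  81  77  77  75  76  74  10]
 [ 15  59  93 100 100 103  99  93  15]
 [ 15  73  97  96  92  92  92  88  23]
 [ 17  96 114 112 113 104 108 105  19]
 [ 14 101 129 127 125 123 119 116  23]
 [ 19 105 126 125 125 127 128 126  26]
 [ 21 104 123 123 124 125 124 122  22]
 [ 24  83 113 117 106 116 119 117  18]
 [ 22  47  70  65  45  69  97 106  22]
 [ 28  18  23  25  25  19  35  55  12]
 [ 26  26  18  18  20  23  26  22  16]]
```

Run:
```python
from h import *
for f in('w7','w9'):
  c=np.load(f+'.npy',allow_pickle=True).item();g=cv2.cvtColor(c['pixels'],cv2.COLOR_RGB2GRAY)
  print(f,g[300:348:2,258],'\n',g[300:348:4,232:288:4])
T=np.array(c['T_tool_cam']);cc=dict(c);cc['R'],cc['e']=T[:3,:3],T[:3,3]
for dz in(0,.003,.006):
  print(dz,[np.round(proj(cc,[x,0,-.0375-dz]),1).tolist() for x in(-.0085,.0,.0085)],[np.round(proj(cc,[x,0,-z-dz]),1).tolist() for x,z in((.0265,-.005),(.0265,.011),(.02,.011))])
c=np.load('w8.npy',allow_pickle=True).item();g=cv2.cvtColor(c['pixels'],cv2.COLOR_RGB2GRAY);print(g[205:248:2,258])
```

```text
w7 [86 78 52 30 23 32 35 29 36 37 35 34 37 33 36 36 39 43 66 77 75 76 74 72] 
 [[ 84  85  85  84  86  87  84  83  85  83  85  84  81  87]
 [ 52  53  52  52  51  55  55  52  55  55  53  48  54  51]
 [ 15  18  17  22  29  25  19  24  21  13  22  18  13  19]
 [ 15  15  18  23  22  29  39  35  36  32  23  28  24  22]
 [ 22  17  25  22  34  36  30  39  35  36  29  29  25  43]
 [ 86  99  29  29  28  37  31  33  32  30  33  26  23  64]
 [209 151  22  32  33  38  30  34  32  33  29  29  40 186]
 [212 184  24  23  34  34  31  33  36  35  34  23  99 207]
 [211 212 129  21  32  33  29  32  37  36  23  41 191 211]
 [123 123 115  65  64  63  66  63  66  65  65  87 119 121]
 [ 74  72  72  77  75  76  74  68  72  72  72  73  75  75]
 [ 71  74  75  74  71  73  74  71  75  75  71  73  75  76]]
w9 [90 86 59 33 25 31 40 36 37 35 37 36 34 38 38 39 37 43 72 87 84 81 84 82] 
 [[ 92  90  91  88  89  90  87  90  88  90  89  89  92  89]
 [ 57  53  54  52  57  58  55  57  52  54  56  54  56  55]
 [ 24  17  16  26  29  26  28  25  25  28  31  28  22  13]
 [ 21   6  21  27  35  31  34  36  34  34  26  23  18  2
[... 174 characters left out ...]
  55]
 [175 157  25  24  38  40  37  31  40  35  36  26  27  18]
 [174 173 105  28  36  36  37  39  32  33  26  29  22  33]
 [113 113 108  75  73  70  70  72  75  73  72  73  75  73]
 [ 85  83  83  80  80  88  83  80  83  83  86  81  84  82]
 [ 82  82  83  84  85  83  83  82  84  81  84  84  83  85]]
0 [[259.8, 340.3], [259.8, 321.0], [259.8, 300.9]] [[259.5, 212.4], [259.6, 225.8], [259.6, 239.9]]
0.003 [[259.8, 346.3], [259.8, 326.6], [259.8, 306.1]] [[259.5, 214.7], [259.6, 228.6], [259.6, 243.0]]
0.006 [[259.8, 352.6], [259.8, 332.5], [259.8, 311.6]] [[259.5, 217.1], [259.6, 231.5], [259.6, 246.2]]
[151 119  83  32  58  93  74  97  67  96  92 106 115 121 119 114 102  50
  22  17  20  23]
```

Call:
drive_tool([
  {"fingers": -0.3,"x": 0,"y": 0,"z": 0,"spin": 0},
  {"fingers": -0.3,"x": -0.0003,"y": 0.0002,"z": 0.001,"spin": 0},
  {"fingers": -0.3,"x": -0.0003,"y": 0.0002,"z": 0.002,"spin": 0},
  {"fingers": -0.3,"x": -0.0003,"y": 0.0002,"z": 0.003,"spin": 0},
  {"fingers": -0.3,"x": -0.0003,"y": 0.0002,"z": 0.004,"spin": 0},
], newtons=45)

```text
time_s: 17.85
tcp_pos: [0.5382, -0.1808, 0.1841]
eef_rot: [-179.9, 0.1, -147.7]
contact_force: [0.7, 1.2, 6.0]
gripper_width: 0.0387
gripper_force: 45.0
```

Call:
drive_tool([
  {"fingers": -0.3,"x": 0,"y": 0,"z": 0.001,"spin": 0},
  {"fingers": -0.3,"x": 0,"y": 0,"z": 0.002,"spin": 0},
  {"fingers": -0.3,"x": 0,"y": 0,"z": 0.0035,"spin": 0},
  {"fingers": -0.3,"x": 0,"y": 0,"z": 0.005,"spin": 0},
  {"fingers": -0.3,"x": 0,"y": 0,"z": 0.0065,"spin": 0},
  {"fingers": -0.3,"x": 0,"y": 0,"z": 0.0065,"spin": 0},
])

```text
time_s: 18.6
tcp_pos: [0.5382, -0.1807, 0.1769]
eef_rot: [-179.9, 0.1, -147.7]
contact_force: [3.9, -0.7, 3.9]
gripper_width: 0.0389
gripper_force: 45.0
```

Call:
drive_tool([
  {"fingers": -0.3,"x": 0,"y": 0,"z": 0.001,"spin": 0},
  {"fingers": -0.3,"x": 0,"y": 0,"z": 0.002,"spin": 0},
  {"fingers": -0.3,"x": 0,"y": 0,"z": 0.003,"spin": 0},
  {"fingers": -0.3,"x": 0,"y": 0,"z": 0.003,"spin": 0},
])

```text
time_s: 19.1
tcp_pos: [0.5382, -0.1807, 0.1744]
eef_rot: [-179.9, 0.1, -147.7]
contact_force: [2.3, 1.4, 6.7]
gripper_width: 0.0386
gripper_force: 45.0
```

Call:
drive_tool([
  {"fingers": -0.3,"x": 0,"y": 0,"z": 0.001,"spin": 0},
  {"fingers": -0.3,"x": 0,"y": 0,"z": 0.0015,"spin": 0},
  {"fingers": -0.3,"x": 0,"y": 0,"z": 0.002,"spin": 0},
  {"fingers": -0.3,"x": 0,"y": 0,"z": 0.002,"spin": 0},
])

```text
time_s: 19.6
tcp_pos: [0.5382, -0.1807, 0.1724]
eef_rot: [-179.9, 0.1, -147.7]
contact_force: [3.6, 0.7, 8.7]
gripper_width: 0.0385
gripper_force: 45.0
```

Run:
```python
from h import *
s=sensors.get_state();print(s['time_s'],s['tcp_pos'],s['contact_force'])
c=cam('wrist');np.save('w10.npy',c,allow_pickle=True);g=cv2.cvtColor(c['pixels'],cv2.COLOR_RGB2GRAY);print(g[205:248:2,246:274:6].T)
```

```text
19.6 [ 0.53823884 -0.18065616  0.17242848] [3.56561112 0.73881499 8.70437021]
[[ 88  88  86  73  60  91  78  98  75  97  94 108 120 129 126 120 107  51
   12  20  14  18]
 [ 87  87  88  48  55  96  74 101  77  93  95 109 119 128 129 125 108  60
   20  21  22  18]
 [ 87  92  79  26  48  95  76 100  79  91  95 106 118 128 127 122 109  65
   21  22  18  22]
 [ 88  89  86  42  44  91  83  93  82  87  98 100 117 130 127 121 115  79
   24  17  18  20]
 [ 87  86  91  73  40  89  86  92  87  84  96  97 116 122 126 125 116  88
   24  23  21  23]]
```

Call:
drive_tool([
  {"fingers": -0.3,"x": 0,"y": 0,"z": 0.001,"spin": 0},
  {"fingers": -0.3,"x": 0,"y": 0,"z": 0.001,"spin": 0},
  {"fingers": -0.3,"x": 0,"y": 0,"z": -0.001,"spin": 0},
  {"fingers": -0.3,"x": 0,"y": 0,"z": -0.002,"spin": 0},
  {"fingers": -0.3,"x": 0,"y": 0,"z": -0.002,"spin": 0},
])

```text
time_s: 20.27
tcp_pos: [0.5382, -0.1806, 0.1731]
eef_rot: [-180.0, 0.0, -147.8]
contact_force: [6.7, -1.5, -0.4]
gripper_width: 0.0385
gripper_force: 45.0
```

Call:
drive_tool([
  {"fingers": -0.3,"x": 0,"y": 0,"z": -0.001,"spin": 0},
  {"fingers": -0.3,"x": 0,"y": 0,"z": -0.002,"spin": 0},
  {"fingers": -0.3,"x": 0,"y": 0,"z": -0.002,"spin": 0},
])

```text
time_s: 20.65
tcp_pos: [0.5381, -0.1806, 0.1733]
eef_rot: [180.0, -0.0, -147.8]
contact_force: [12.6, -4.0, -14.8]
gripper_width: 0.0386
gripper_force: 45.0
```

Call:
drive_tool([
  {"fingers": -0.3,"x": 0,"y": 0,"z": 0.002,"spin": 0},
  {"fingers": -0.3,"x": 0,"y": 0,"z": 0.002,"spin": 0},
  {"fingers": 0.2,"x": 0,"y": 0,"z": 0.002,"spin": 0},
  {"fingers": 1,"x": 0,"y": 0,"z": 0.002,"spin": 0},
  {"fingers": 1,"x": 0,"y": 0,"z": 0.002,"spin": 0},
  {"fingers": 1,"x": 0,"y": 0,"z": 0.002,"spin": 0},
  {"fingers": 1,"x": 0,"y": 0,"z": -0.02,"spin": 0},
  {"fingers": 1,"x": 0,"y": 0,"z": -0.06,"spin": 0},
  {"fingers": 1,"x": 0,"y": 0,"z": -0.11,"spin": 0},
  {"fingers": 1,"x": 0,"y": 0,"z": -0.16,"spin": 0},
])

```text
time_s: 21.9
tcp_pos: [0.537, -0.1805, 0.3371]
eef_rot: [180.0, -0.0, -147.8]
contact_force: [1.3, 0.3, -0.5]
gripper_width: 0.0879
gripper_force: 0.0
```

Call:
drive_tool([
  {"fingers": 1,"x": 0,"y": 0,"z": -0.03,"spin": 0},
  {"fingers": 1,"x": 0,"y": 0,"z": -0.04,"spin": 0},
  {"fingers": 1,"x": 0,"y": 0,"z": -0.04,"spin": 0},
])

```text
time_s: 22.28
tcp_pos: [0.5374, -0.1804, 0.3754]
eef_rot: [180.0, 0.0, -147.8]
contact_force: [-0.0, -0.1, -0.5]
gripper_width: 0.088
gripper_force: 0.0
```

Run:
```python
from h import *
c=cam('wrist');g=cv2.cvtColor(c['pixels'],cv2.COLOR_RGB2GRAY);print(c['e'])
m=(g<45).astype(np.uint8);m[:120]=0;m[225:]=0;m[:,:200]=0;m[:,310:]=0
n,l,st,ce=cv2.connectedComponentsWithStats(m);i=1+st[1:,4].argmax();print(st[i],ce[i],[np.round(proj(c,[.5382,-.1807,z]),1) for z in(.145,.185,.211)])
print(onz(c,*ce[i],.19))
s=cam('scene');g=cv2.cvtColor(s['pixels'],cv2.COLOR_RGB2GRAY)
m=(g<38).astype(np.uint8)
n,l,st,ce=cv2.connectedComponentsWithStats(m[190:240,255:375])
print([(q[:2]+[255,190],q[2:4]) for q in st[1:] if q[4]>40], proj(s,[.608,.3,.069]),proj(s,[.608,.3,.003]))
```

```text
[ 0.46935072 -0.22373014  0.51536925]
[ 241  151   36   41 1119] [258.19213584 171.42269884] [array([258.4, 165.4]), array([258.4, 173.8]), array([258.4, 180.3])]
[ 0.53518484 -0.1828359   0.19      ]
[(array([279, 202]), array([13, 21], dtype=int32)), (array([341, 206]), array([18, 18], dtype=int32))] (np.float64(349.1452074801058), np.float64(206.49632605640977)) (np.float64(345.123565589975), np.float64(220.10739710945364))
```

Narrow nozzle stays on the spout, upright, and the flared one stands in the tray; handing in.

```bash
python3 -c "
from plant import r
print(r.close_job())"
```

```text
the job is handed in; nothing more can be done
None
```

The job is handed in at about 22 s of the 64 s limit, verdict not shown: the narrow nozzle is clipped on the spout (it held against a 15 N upward pull), and the flared nozzle stands upright in the free tray place.

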